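Hold a slide flush on a tilted spring stage

TASK

Take the glass slide by the upright fin of its carrier off its white rest, tilt it to the slope of the stage, and lay it flush on the stage's spring-backed face, centred over the small dark window, with its long side running across the slope. Press it gently until the spring face has sunk about half-way, and finish there, still gripping the carrier and holding it pressed flush; do not force the face hard, do not shift the stage's tilt, and leave the other glassware and the stopper alone.

Things in the scene. Friction and masses are not known exactly. Their poses are not given: they have to be found in the camera images.
- carrier_grip (a point): Grip point in the black upright fin of the loose slide carrier (90 g): fin 34 mm long (x), 12 mm thick (y: pinch it along y), its foot 8 mm and its top 43 mm above the slide's underside; this point is 26 mm above that underside. x: slide's short side, y: its long side, z: up out of the slide. A half turn about z makes no difference.
- slide_under (a point): Centre of the flat underside of the carrier's glass slide, same axes as carrier_grip. The slide is 50 (x) x 76 (y) x 3 mm; an aluminium plate 42 x 64 x 5 mm lies on it and bears the fin.
- slide_rest: White rest, fixed, 62 (x) x 94 (y) mm, on which the slide lies flat at the start; its top is 12 mm above the worktop, and a low rib at each y end rises 4 mm above that, 3 mm beyond the slide's short edges. Origin at the centre of its underside on the worktop.
- stage_face (a point): Centre of the surface of the spring-backed face, a flat grey plate 74 mm up the slope (x) x 100 mm across it (y, level), z square out of it; it sinks with the plate. A flush dark window 22 mm across marks it. The face slopes down towards the robot's side by 11 to 29 degrees, another angle each time; its centre is about 90 mm above the worktop.
- stage_pad (a joint): How far the spring face is pressed in, square to itself, in m: 0 = fully out, 0.014 = on its hard stop. About 1 N starts it, then 1 N more for every mm.
- stage_edge (a point): Middle of the upper edge of the aluminium tilting table, 26 mm behind the face; stays put unless the tilt is shifted. Tilt hinge locked stiff (about 4 N m). Stage base 110 x 136 x 10 mm, fixed; brackets 56 to 64 mm to each side of the middle, 83 mm tall; a black lock knob reaches 74 mm on the +y side.
- beaker: Bystander: small glass beaker, 59 x 66 x 72 mm, loose; origin at the centre of its underside.
- bottle_small: Bystander: small glass weighing bottle with a lid, 39 mm across and 65 mm tall, loose; origin at the centre of its underside.
- stopper: Bystander: grey tapered rubber stopper, 28 mm across and 30 mm tall, loose; origin at the centre of its underside.

How it is judged:
By the outcome, as a careful person would: the job done as asked, in the order asked, and still so for the second after the job is handed in, while the arm keeps its last pose, push and grip.
It also fails if it takes over 38 s, if anything falls off the work surface, if the arm or the gripper's body presses on something with over 40 N, if the wrist force passes 120 N, or if a joint passes its speed limit or range.

ROBOT

A 6-joint arm with a two-finger parallel gripper is mounted at the origin on a cart in front of the work surface, level with it; the furniture and walls round the work are solid. World frame = base frame: x ahead of the robot, y to its left, z up, the work surface at z = 0. Lengths are in m, angles in rad, forces in N, time in s.
With the tool pointing down it reaches from about 0.275 to 0.725 m from the base axis. Payload 5.6 kg.
Tool frame: the origin (TCP) lies midway between the tips of the shut fingers; the grasp point (between the pads) lies behind it (hold_point_z is the z of the grasp point in the tool frame, in m); z points along the fingers, y is the direction in which the jaws open and shut (so a half turn about z gives the same grasp; the last joint's range is limited). The gripper opens to 85 mm and grips with 20 to 120 N. Pads are 22 mm wide; open, the fingers measure 114 mm over their backs; the gripper's body (76 mm by 85 mm) begins 54 mm behind the grasp point. The pads swing forward as they close: fully open they stand 13 mm farther back than shut.
Start: joints at [1.528, 0.255, 0.108, 0, -1.424, -0.285], TCP at [0.177, 0.521, 0.231] pointing down, gripper open.
Joint ranges: [-2.95, 2.95], [-1.21, 1.97], [-1.09, 1.5], [-2.87, 1.71], [-2.94, -0.07], [-3.05, 3.05]. Speed limits (rad/s): [2.57, 2.57, 3.14, 3.14, 3.14, 3.14].

INTERFACE

Orientations are given as a unit quaternion [w, x, y, z].
In Python, from workcell import get_obs, get_image, camera_params, sign_off, cut_out, pinpoint, hold_point_z gives the robot as it stands. The module is installed in compiled form; this text tells all that it offers.
- The arm moves only by the tool send_rows, never from a script. Its argument "deltas" is a list of rows, each a list of 4 numbers: the shift along the world's x, y, z in cm, then the turn about the world's z in degrees. In form: [[tx, ty, tz, turn], ...]. A call has 1 to 5 rows; each row is the pose to reach, as a shift and turn from the pose commanded when the call began; what a row does not reach only later rows make up. A row lasts 1/12 s, in which the tool goes at most 41.7 mm and 7.16 degrees, less where a joint would pass 70% of its speed; a pose out of reach is approached as far as the arm can. A call with a gripper value outside its range is refused whole. "fingers" is the opening, from -1 (shut) to 1 (fully open), set as the call begins (left out, the last holds). The fingers move at their own pace and stop on an object; "newtons" is the grip in N (left out, the last holds). Time passes only in rows, so rows that repeat a pose let the fingers close. It gives the time, the measured TCP pose, the force and the opening at its end, in the units of the state.
- get_obs(): the state, without advancing time (a new reading comes with each control period).
- get_image(name): name is "scene" or "top" or "wrist"; returns the picture (420x560x3 uint8, blue, green, red); there is no depth.
- camera_params(name): a dict with "intrinsics" (3x3 intrinsics, pixels), "R" (3x3) and "t" (3): a world point X has camera coordinates R X + t; the wrist camera has in their place "T_tool_cam" (4x4, takes a point from camera to tool coordinates, whose origin is the TCP and whose axes are the flange's). Camera axes: x right, y down, z forward; pixel columns grow to the right and rows downward; lengths in m; the calibration is good to about 2 mm. A picture is of the moment at which its call begins: read the wrist's pose just before it. camera_params takes no time and is no camera call.
- sign_off(): hands the job in, once; it reports no verdict.
Trained networks look in the newest picture that a camera, given by its name, has taken for a name from the list of things; names that differ only in an ending like _2 or _b are one class to them, and where a whole thing is asked for, a point or a joint stands for the part that bears it (a point fixed in the world has none). Each returns a list of dicts, best first, with "p" (0 to 1); they miss things now and then, are a little off and sometimes report something else, mostly with a low value. They report only what shows in the picture. A call takes as long as a camera call.
- cut_out(camera, query): "mask" (420x560 bool, what is visible of it) and "rect" ([left, top, width, height] in pixels, round what is visible of it).
- pinpoint(camera, query): "at" ([column, row] in pixels: a listed point, or the origin of a listed thing).
The state is a dict: "clock": time; "q": joint angles; "qd": joint speeds; "joint_efforts": joint torques, N m; "ee_pos": TCP position; "orientation": TCP orientation; "contact_force": force on the tool from outside, world axes, zero at the start; "ft_torque": the same for the moment, N m; "width": finger opening in m.
Only numpy, scipy, OpenCV 4.12 (cv2) and the standard library are available. Lean on these libraries where they do the work, as an engineer would, in place of code of your own. Each camera call takes 0.05 s, during which the arm holds its last target. There are 200 camera calls.

## Working session

There is one attempt and no reset: what is moved stays moved. The work goes in short steps, Python scripts to look and compute and a tool call to move; the robot and the scene stay as the last step left them, time stands still between calls to the robot, and variables do not carry over. Pictures are saved under pics/ and viewed, about 8 in all and at most 12, crops included, and the job is handed in when it is done.

Besides the shell and the picture viewer there is one more tool, called after "Request:" by a JSON object that holds its "method" and its "body", one argument or row to a line. send_rows: Moves the arm, as the interface text tells. Its arguments: {"type":"object","properties":{"deltas":{"type":"array"},"fingers":{"type":"number"},"newtons":{"type":"number"}},"required":["deltas"]}

```bash
mkdir -p pics; cat > h.py <<'E'
import numpy as np, cv2
from workcell import *
def ray(cam,uv):
    c=camera_params(cam);K=np.array(c["intrinsics"])
    if cam=="wrist":
        from scipy.spatial.transform import Rotation as Ro
        o=get_obs();w,x,y,z=o["orientation"];Rt=Ro.from_quat([x,y,z,w]).as_matrix();T=np.array(c["T_tool_cam"])
        Rc=Rt@T[:3,:3];C=Rt@T[:3,3]+np.array(o["ee_pos"])
    else:
        R=np.array(c["R"]);Rc=R.T;C=-R.T@np.array(c["t"])
    d=Rc@np.linalg.solve(K,[uv[0],uv[1],1.]);return C,d/np.linalg.norm(d)
def onz(cam,uv,z):
    C,d=ray(cam,uv);return C+d*(z-C[2])/d[2]
def tri(rays):
    A=sum(np.eye(3)-np.outer(d,d) for C,d in rays);b=sum((np.eye(3)-np.outer(d,d))@C for C,d in rays)
    return np.linalg.solve(A,b)
E
python3 - <<'E'
from h import *
np.set_printoptions(precision=4,suppress=True)
print(get_obs(),hold_point_z)
for c in ["scene","top"]:
    im=get_image(c);cv2.imwrite(f"pics/{c}0.png",im)
    for q in ["carrier_grip","slide_under","slide_rest","stage_face","stage_edge","beaker","bottle_small","stopper"]:
        r=pinpoint(c,q);print(c,q,[(np.round(k["at"],1).tolist(),round(k["p"],2)) for k in r[:2]])
    C,d=ray(c,(280,210));print(C,d)
E
```

```text
{'clock': 0.0, 'q': array([ 1.5276,  0.2557,  0.107 , -0.0005, -1.4239, -0.2846]), 'qd': array([ 0.0006,  0.0005, -0.0016,  0.001 , -0.0022, -0.0008]), 'joint_efforts': array([ -0.0004, -38.6629,  23.7941,   5.3652,  -0.0062,   0.    ]), 'ee_pos': array([0.1769, 0.5203, 0.2304]), 'orientation': array([ 0.0009,  0.9866, -0.1632, -0.0001]), 'contact_force': array([0.0429, 0.1828, 0.4904]), 'ft_torque': array([ 0.0149, -0.0047, -0.0545]), 'width': 0.08528220149423414} -0.0187
scene carrier_grip [([253.4, 215.1], 0.85)]
scene slide_under [([252.4, 221.7], 0.82), ([259.4, 247.0], 0.25)]
scene slide_rest [([251.7, 226.5], 0.7)]
scene stage_face [([332.7, 232.8], 0.85)]
scene stage_edge [([339.5, 222.8], 0.69)]
scene beaker [([205.8, 206.4], 0.87)]
scene bottle_small [([261.1, 249.7], 0.57)]
scene stopper [([370.9, 297.9], 0.66), ([254.8, 226.9], 0.48)]
[-0.445  -0.9525  0.882 ] [ 0.6294  0.6034 -0.4896]
top carrier_grip [([223.0, 204.0], 0.85)]
top slide_under [([228.1, 204.6], 0.63)]
top slide_rest [([224.9, 209.2], 0.68)]
top stage_face [([337.3, 193.6], 0.63)]
top stage_edge [([325.8, 175.0], 0.7)]
top beaker [([156.3, 211.6], 0.84)]
top bottle_small [([272.9, 243.1], 0.49)]
top stopper [([394.9, 227.5], 0.56)]
[0.3516 0.0013 1.1143] [ 0.1834 -0.0218 -0.9828]
```

```bash
python3 - <<'E'
import cv2,numpy as np
a=cv2.imread("pics/scene0.png")[150:330,150:430];b=cv2.imread("pics/top0.png")[130:290,110:450]
cv2.imwrite("pics/s1.png",cv2.resize(a,None,fx=2.8,fy=2.8,interpolation=2));cv2.imwrite("pics/t1.png",cv2.resize(b,None,fx=2.3,fy=2.3,interpolation=2))
E
python3 - <<'E'
from h import *
np.set_printoptions(precision=4,suppress=True)
P={"carrier_grip":[(253.4,215.1),(223,204)],"slide_under":[(252.4,221.7),(228.1,204.6)],"slide_rest":[(251.7,226.5),(224.9,209.2)],"stage_face":[(332.7,232.8),(337.3,193.6)],"stage_edge":[(339.5,222.8),(325.8,175)],"beaker":[(205.8,206.4),(156.3,211.6)],"bottle":[(261.1,249.7),(272.9,243.1)],"stopper":[(370.9,297.9),(394.9,227.5)]}
Z=dict(carrier_grip=.038,slide_under=.012,slide_rest=0,stage_face=.09,beaker=0,bottle=0,stopper=0)
for k,(s,t) in P.items():
    print(k,tri([ray("scene",s),ray("top",t)]),*( [onz("scene",s,Z[k]),onz("top",t,Z[k])] if k in Z else []))
E
```

```text
carrier_grip [0.5675 0.1371 0.0298] [0.5582 0.1262 0.038 ] [0.5653 0.1365 0.038 ]
slide_under [0.5645 0.1294 0.0106] [0.5575 0.1311 0.012 ] [0.5691 0.1252 0.012 ]
slide_rest [ 0.5591  0.1364 -0.0088] [0.5489 0.1259 0.    ] [0.5578 0.1351 0.    ]
stage_face [ 0.5894 -0.1721  0.0862] [ 0.5806 -0.1744  0.09  ] [ 0.5914 -0.174   0.09  ]
stage_edge [ 0.6457 -0.1456  0.0823]
beaker [ 0.5411  0.3358 -0.0031] [0.5329 0.336  0.    ] [0.5457 0.3307 0.    ]
bottle [ 0.4623 -0.0053  0.0128] [0.4757 0.0086 0.    ] [ 0.4634 -0.0053  0.    ]
stopper [ 0.5181 -0.3571 -0.0047] [ 0.5137 -0.3606  0.    ] [ 0.5168 -0.355   0.    ]
```

View pics/s1.png

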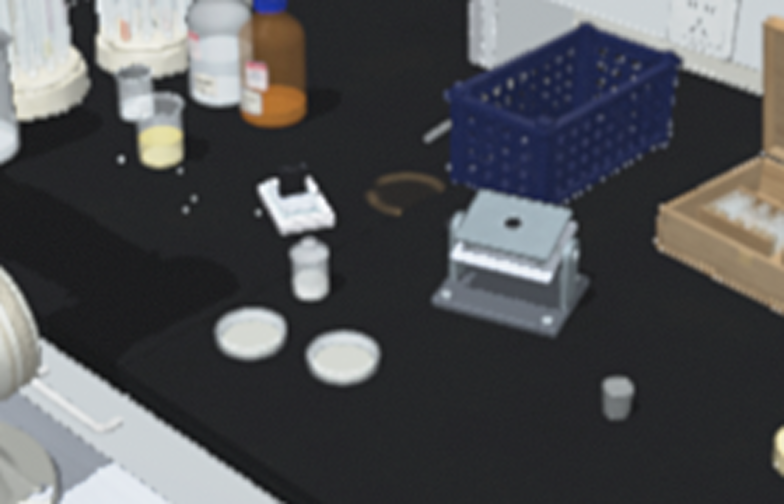

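View pics/t1.png

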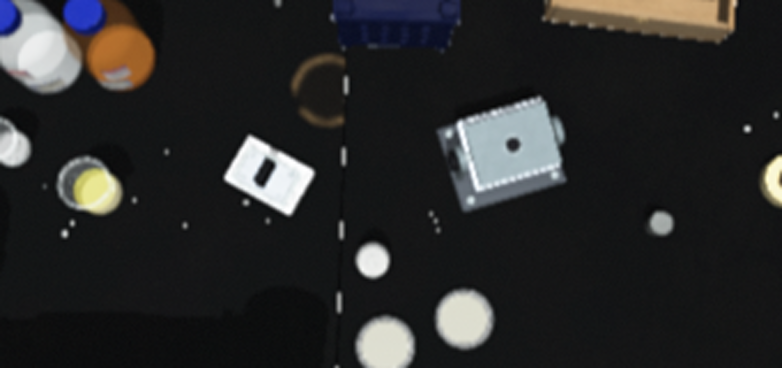

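Request:
{"method": "send_rows", "body": {
  "deltas": [
    [2.8,-2.8,0,-2],
    [5.6,-5.6,0,-4],
    [8.4,-8.4,0,-6],
    [11.2,-11.2,0,-8],
    [14,-14,0,-10]
  ]
}}

```text
clock: 1.32
ee_pos: [0.3179, 0.3793, 0.2315]
orientation: [-0.0, 0.968, -0.249, 0.0]
contact_force: [0.3, 1.0, 0.5]
width: 0.0853
```

Request:
{"method": "send_rows", "body": {
  "deltas": [
    [2.6,-2.6,0,0],
    [5.2,-5.2,0,0],
    [7.8,-7.8,0,0],
    [10.4,-10.4,0,0],
    [13,-13,0,0]
  ]
}}

```text
clock: 1.73
ee_pos: [0.4481, 0.2492, 0.2316]
orientation: [-0.0, 0.969, -0.248, 0.0]
contact_force: [0.9, 0.8, 0.6]
width: 0.0857
```

Request:
{"method": "send_rows", "body": {
  "deltas": [
    [2.4,-2.4,0,0],
    [4.8,-4.8,0,0],
    [7,-7,0,0],
    [9,-9,0,0],
    [9,-9,0,0]
  ]
}}

```text
clock: 2.15
ee_pos: [0.5395, 0.1573, 0.2306]
orientation: [0.001, 0.968, -0.25, 0.0]
contact_force: [-0.7, -0.1, -0.6]
width: 0.0855
```

```bash
cat > look.py <<'E'
from h import *
import sys
np.set_printoptions(precision=4,suppress=True)
o=get_obs();print({k:o[k] for k in("clock","ee_pos","orientation","contact_force","ft_torque","width")})
for c in sys.argv[2].split(","):
    im=get_image(c);cv2.imwrite(f"pics/{sys.argv[1]}_{c}.png",im)
    for q in sys.argv[3].split(","):
        print(c,q,[(np.round(k["at"],1).tolist(),round(k["p"],2)) for k in pinpoint(c,q)[:2]])
E
python3 look.py a wrist carrier_grip,slide_under,slide_rest
```

```text
{'clock': 2.15, 'ee_pos': array([0.5395, 0.1573, 0.2306]), 'orientation': array([ 0.0009,  0.9681, -0.2505,  0.0001]), 'contact_force': array([-0.6965, -0.0679, -0.6039]), 'ft_torque': array([0.0457, 0.0921, 0.0167]), 'width': 0.08546702710282648}
wrist carrier_grip [([282.5, 157.8], 0.8)]
wrist slide_under [([284.9, 154.8], 0.73)]
wrist slide_rest []
```

View pics/a_wrist.png

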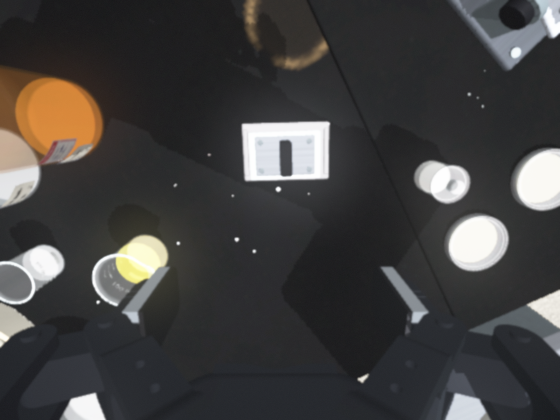

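```bash
python3 - <<'E'
from h import *
np.set_printoptions(precision=4,suppress=True)
im=cv2.imread("pics/a_wrist.png");g=im.min(2)
m=np.zeros_like(g);m[110:195,230:345]=(g[110:195,230:345]>95)*255
cs,_=cv2.findContours(m,0,2);c=max(cs,key=cv2.contourArea);r=cv2.minAreaRect(c);b=cv2.boxPoints(r)
W=np.array([onz("wrist",p,.014) for p in b]);print(r,b);print(W,W.mean(0))
for i in range(4):
    d=W[(i+1)%4]-W[i];print(np.linalg.norm(d),np.degrees(np.arctan2(d[1],d[0])))
k=np.zeros_like(g);k[130:185,265:305]=(g[130:185,265:305]<50)*255
cs,_=cv2.findContours(k,0,2);c=max(cs,key=cv2.contourArea);r=cv2.minAreaRect(c);print("fin",r)
print("at fin: rect centre z.045",onz("wrist",r[0],.045),"pin",onz("wrist",(282.5,157.8),.038),onz("wrist",(284.9,154.8),.012))
E
```

```text
((286.0962219238281, 150.75392150878906), (58.929351806640625, 89.20145416259766), 88.53119659423828) [[240.7549 122.4422]
 [329.9271 120.1557]
 [331.4376 179.0657]
 [242.2654 181.3521]]
[[0.613  0.1602 0.014 ]
 [0.5695 0.076  0.014 ]
 [0.5119 0.1023 0.014 ]
 [0.5575 0.1907 0.014 ]] [0.563  0.1323 0.014 ]
0.09469080332492834 -117.3382649367766
0.06326326243234298 155.45267541207684
0.09947665158937426 62.726000431651066
0.06332276830329622 -28.881516507389748Traceback (most recent call last):
  File "<stdin>", line 10, in <module>
ValueError: max() iterable argument is empty
```

```bash
python3 - <<'E'
from h import *
np.set_printoptions(precision=4,suppress=True)
im=cv2.imread("pics/a_wrist.png");g=im.max(2)
k=np.zeros_like(g);k[130:185,265:305]=(g[130:185,265:305]<75)*255
cs,_=cv2.findContours(k,0,2);c=max(cs,key=cv2.contourArea);r=cv2.minAreaRect(c);print("fin",r,cv2.boundingRect(c),cv2.contourArea(c))
for uv,z in [((282.5,157.8),.038),((284.9,154.8),.012),(r[0],.05)]: print(onz("wrist",uv,z))
print(ray("wrist",(280,210)))
E
```

```text
fin ((284.5, 182.5), (3.0, 39.0), 90.0) (265, 181, 40, 4) 96.5
[0.5614 0.1382 0.038 ]
[0.5602 0.1352 0.012 ]
[0.5401 0.1478 0.05  ]
(array([0.5977, 0.1276, 0.3732]), array([-0.2404,  0.1129, -0.9641]))
```

Request:
{"method": "send_rows", "body": {
  "deltas": [
    [1,-1,-2,2],
    [2.2,-2.2,-5,2],
    [2.2,-2.2,-8.5,2],
    [2.2,-2.2,-11,2],
    [2.2,-2.2,-11,2]
  ]
}}

```text
clock: 2.77
ee_pos: [0.555, 0.1384, 0.1157]
orientation: [0.003, 0.973, -0.231, -0.005]
contact_force: [-1.3, -0.1, -1.3]
width: 0.0852
```

```bash
python3 look.py b wrist carrier_grip,slide_under,slide_rest
```

```text
{'clock': 2.7667, 'ee_pos': array([0.555 , 0.1384, 0.1157]), 'orientation': array([ 0.0027,  0.9728, -0.2314, -0.0046]), 'contact_force': array([-1.2625, -0.058 , -1.3046]), 'ft_torque': array([-0.0555,  0.1372,  0.047 ]), 'width': 0.08523957828776177}
wrist carrier_grip [([273.7, 205.4], 0.74)]
wrist slide_under [([278.8, 197.7], 0.82)]
wrist slide_rest []
```

View pics/b_wrist.png

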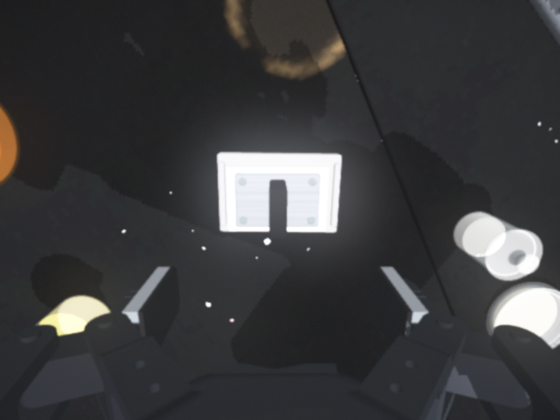

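```bash
python3 - <<'E'
from h import *
np.set_printoptions(precision=4,suppress=True)
for uv,z in [((273.7,205.4),.038),((278.8,197.7),.012)]: print(onz("wrist",uv,z))
im=cv2.imread("pics/b_wrist.png");g=im.max(2)
print(g[200,255:300],g[180:250:4,278])
for p in [(218.5,155),(340.5,155),(337,231),(220.5,231)]: print(onz("wrist",p,.016))
print(camera_params("wrist")["T_tool_cam"])
C,d=ray("wrist",(0,0));o=get_obs();K=camera_params("wrist")["intrinsics"];print(K)
E
```

```text
[0.5701 0.1358 0.038 ]
[0.568  0.1324 0.012 ]
[243 243 243 243 243 243 243 243 243 243 243 243 239 220 160 110  97  98
  98  98  98  98  98  99  98  99  99  99  99  98  99 125 189 231 241 242
 242 243 242 243 243 242 242 243 242] [129  97  98 101  99  99  96  95  92  90  88  85  82  80  76  67  65  62]
[0.6192 0.1582 0.016 ]
[0.5776 0.0753 0.016 ]
[0.523  0.1022 0.016 ]
[0.5653 0.1867 0.016 ]
[[ 0.0004 -0.9611 -0.2762  0.0695]
 [ 1.      0.0001  0.0009 -0.    ]
 [-0.0008 -0.2762  0.9611 -0.1419]
 [ 0.      0.      0.      1.    ]]
[[325.4218   0.     274.7947]
 [  0.     325.4218 213.7983]
 [  0.       0.       1.    ]]
```

Request:
{"method": "send_rows", "body": {
  "deltas": [
    [0,0,0,0],
    [0,0,0,0]
  ]
}}

```text
clock: 3.13
ee_pos: [0.5599, 0.1394, 0.1232]
orientation: [-0.001, 0.973, -0.231, 0.001]
contact_force: [0.4, 0.5, 0.5]
width: 0.0855
```

```bash
python3 look.py c wrist carrier_grip,slide_under; python3 - <<'E'
from h import *
np.set_printoptions(precision=4,suppress=True)
im=cv2.imread("pics/c_wrist.png");g=im.max(2)
m=np.zeros_like(g);m[130:290,195:365]=(g[130:290,195:365]>165)*255
cs,_=cv2.findContours(m,0,2);c=max(cs,key=cv2.contourArea);c=cv2.approxPolyDP(cv2.convexHull(c),8,True)[:,0]
print(c,[onz("wrist",p,.015) for p in c.astype(float)])
for r in range(180,236,8):
    row=g[r,255:305];b=np.where(row<150)[0];print(r,b.min()+255,b.max()+255) if len(b) else None
for z in (.055,):
    col=g[160:240,279];print(np.where(col<150)[0].min()+160)
E
```

```text
{'clock': 3.1333, 'ee_pos': array([0.5599, 0.1394, 0.1232]), 'orientation': array([-0.0011,  0.9729, -0.2313,  0.0014]), 'contact_force': array([0.4445, 0.4867, 0.4853]), 'ft_torque': array([-0.0451,  0.0201, -0.0363]), 'width': 0.0854670185617543}
wrist carrier_grip [([279.7, 208.9], 0.62)]
wrist slide_under [([281.9, 203.4], 0.59)]
[[344 161]
 [337 235]
 [227 232]
 [225 159]] [array([0.5711, 0.0739, 0.015 ]), array([0.5188, 0.1028, 0.015 ]), array([0.5612, 0.1812, 0.015 ]), array([0.6132, 0.154 , 0.015 ])]
188 276 289
196 275 291
204 275 291
212 275 291
220 275 291
228 275 291
185
```

```bash
python3 - <<'E'
from h import *
np.set_printoptions(precision=4,suppress=True)
a=np.radians(-27.2);x=np.array([np.cos(a),np.sin(a),0]);y=np.array([-np.sin(a),np.cos(a),0])
e=np.array(get_obs()["ee_pos"])
for n,p in [("fintop",onz("wrist",(283,184.5),.055)-.017*x),("grip",onz("wrist",(279.7,208.9),.038)),("under",onz("wrist",(281.9,203.4),.012)),("rest",np.array([.5661,.1280,0]))]:
    print(n,p,"from tcp along x,y:",(p-e)@x,(p-e)@y)
E
```

```text
fintop [0.5679 0.1286 0.055 ] from tcp along x,y: 0.012339792337350785 -0.005207022456654578
grip [0.5651 0.132  0.038 ] from tcp along x,y: 0.008266191733463258 -0.003548430694918652
under [0.5619 0.1312 0.012 ] from tcp along x,y: 0.005805592730594403 -0.0057024768402668844
rest [0.5661 0.128  0.    ] from tcp along x,y: 0.010993489051324 -0.006627986743287384
```

Request:
{"method": "send_rows", "body": {
  "deltas": [
    [0.6,-1,-2,-0.5],
    [0.6,-1,-5,-0.5],
    [0.6,-1,-7.5,-0.5],
    [0.6,-1,-9.4,-0.5],
    [0.6,-1,-9.4,-0.5]
  ]
}}

```text
clock: 3.7
ee_pos: [0.5622, 0.1276, 0.0232]
orientation: [0.002, 0.972, -0.236, -0.003]
contact_force: [-0.9, -0.4, -0.9]
width: 0.0853
```

Request:
{"method": "send_rows", "body": {
  "deltas": [
    [0,0,0,0],
    [0,0,0,0],
    [0,0,0,0],
    [0,0,0,0],
    [0,0,0,0]
  ],
  "fingers": -1,
  "newtons": 20
}}

```text
clock: 4.12
ee_pos: [0.5657, 0.129, 0.0285]
orientation: [-0.001, 0.972, -0.236, 0.001]
contact_force: [0.0, 0.4, -0.1]
width: 0.0256
```

```bash
python3 look.py d wrist,scene carrier_grip
```

```text
{'clock': 4.1167, 'ee_pos': array([0.5657, 0.129 , 0.0285]), 'orientation': array([-0.0007,  0.9718, -0.2358,  0.0008]), 'contact_force': array([ 0.044 ,  0.3725, -0.0664]), 'ft_torque': array([0.0426, 0.0347, 0.0051]), 'width': 0.025639945085249582}
wrist carrier_grip []
scene carrier_grip [([251.9, 226.5], 0.67), ([255.5, 214.5], 0.49)]
```

View pics/d_wrist.png

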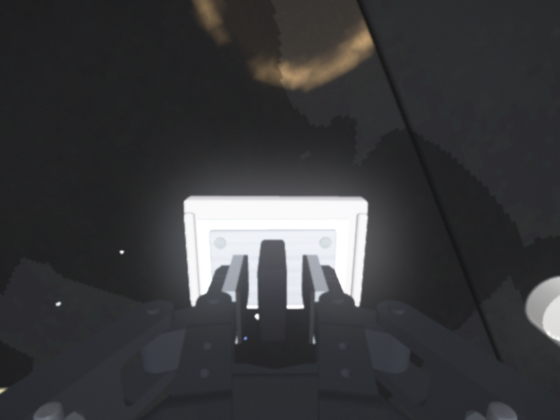

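Request:
{"method": "send_rows", "body": {
  "deltas": [
    [0,0,0,0],
    [0,0,0,0],
    [0,0,0,0]
  ]
}}

```text
clock: 4.57
ee_pos: [0.5656, 0.129, 0.0281]
orientation: [-0.0, 0.972, -0.236, 0.001]
contact_force: [-1.2, 1.2, 5.6]
width: 0.0119
```

```bash
python3 - <<'E'
from h import *
np.set_printoptions(precision=4,suppress=True)
o=get_obs();print(o["ee_pos"],o["width"],o["contact_force"])
p=onz("wrist",(271,241),.055)
a=np.radians(-27.2);x=np.array([np.cos(a),np.sin(a),0]);y=np.array([-np.sin(a),np.cos(a),0]);d=p-np.array(o["ee_pos"]);print(p,d@x,d@y)
C,dd=ray("wrist",(250,258));print("finger front row258 at z.04",(onz("wrist",(274,258),.045)-o["ee_pos"])@x)
for c,uvs in [("scene",[(333,229.5)]),("top",[(333,193)])]:
    for uv in uvs: print(c,onz(c,uv,.09))
print(tri([ray("scene",(333,229.5)),ray("top",(333,193))]))
E
```

```text
[0.5656 0.129  0.0281] 0.011863409450755768 [-1.2405  1.2338  5.643 ]
[0.5891 0.1184 0.055 ] 0.02567778124679221 0.001285128798743169
finger front row258 at z.04 0.014350005244190831
scene [ 0.5951 -0.1638  0.09  ]
top [ 0.5927 -0.1625  0.09  ]
[ 0.5937 -0.1634  0.09  ]
```

Request:
{"method": "send_rows", "body": {
  "deltas": [
    [0,0,2,0],
    [0,0,5,0],
    [0,0,9,5],
    [-1,-2,13,10],
    [-2,-5,17,15]
  ]
}}

```text
clock: 4.98
ee_pos: [0.5474, 0.087, 0.1881]
orientation: [-0.0, 0.995, -0.104, -0.0]
contact_force: [1.7, 0.2, -0.4]
width: 0.0117
```

Request:
{"method": "send_rows", "body": {
  "deltas": [
    [-1,-4,0,6],
    [-2,-8,0,12],
    [-3,-12,0,18],
    [-4,-16,0,23],
    [-5,-19.5,0,28]
  ]
}}

```text
clock: 5.4
ee_pos: [0.4963, -0.1105, 0.1862]
orientation: [-0.0, 0.99, 0.139, -0.001]
contact_force: [0.6, -0.6, -0.4]
width: 0.0115
```

Request:
{"method": "send_rows", "body": {
  "deltas": [
    [0,-2,0,0],
    [0,-4,0,0],
    [0,-4.7,0,0],
    [0,-4.7,0,0],
    [0,-4.7,0,0]
  ]
}}

```text
clock: 5.82
ee_pos: [0.4974, -0.1553, 0.1861]
orientation: [-0.0, 0.991, 0.136, -0.0]
contact_force: [0.1, -0.0, -0.6]
width: 0.0115
```

```bash
python3 look.py e wrist,scene,top stage_face,stage_edge,carrier_grip,slide_under
```

```text
{'clock': 5.8167, 'ee_pos': array([ 0.4974, -0.1553,  0.1861]), 'orientation': array([-0.0003,  0.9907,  0.1363, -0.0005]), 'contact_force': array([ 0.1326, -0.031 , -0.5564]), 'ft_torque': array([ 0.0108,  0.0105, -0.0211]), 'width': 0.011477877242567746}
wrist stage_face [([323.9, 85.7], 0.58)]
wrist stage_edge [([322.8, 13.9], 0.66), ([276.5, 264.4], 0.45)]
wrist carrier_grip [([273.8, 288.7], 0.75)]
wrist slide_under [([276.8, 262.8], 0.71)]
scene stage_face [([334.9, 229.3], 0.69), ([208.9, 205.0], 0.59)]
scene stage_edge []
scene carrier_grip [([309.7, 208.4], 0.72)]
scene slide_under [([308.9, 217.7], 0.62)]
top stage_face []
top stage_edge []
top carrier_grip [([335.8, 224.2], 0.44)]
top slide_under [([337.1, 224.7], 0.5)]
```

View pics/e_wrist.png

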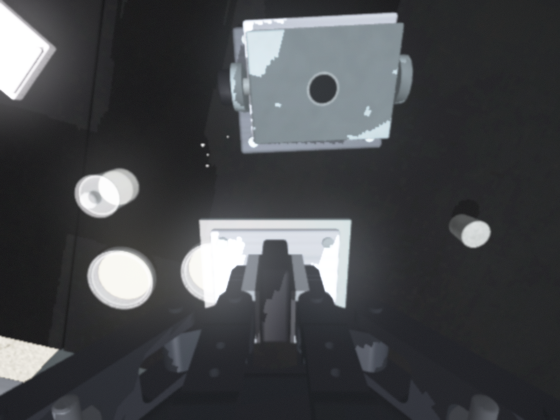

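```bash
python3 - <<'E'
import cv2
a=cv2.imread("pics/e_wrist.png")[5:165,220:420];a=cv2.resize(a,None,fx=4,fy=3.75,interpolation=2)
cv2.imwrite("pics/e_crop.png",cv2.resize(cv2.imread("pics/e_wrist.png")[10:160,220:420],None,fx=4,fy=4,interpolation=2))
E
```

```text
(no output)
```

View pics/e_crop.png

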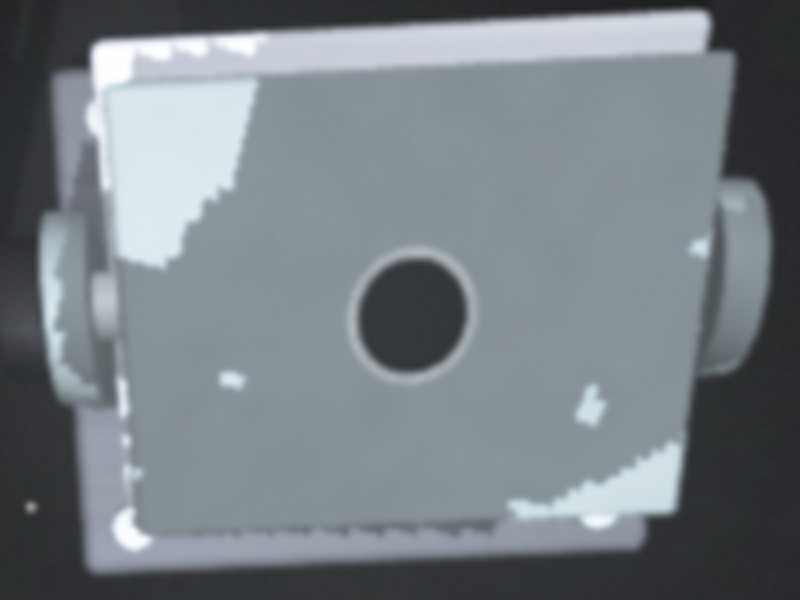

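```bash
python3 - <<'E'
from h import *
from scipy.optimize import least_squares
np.set_printoptions(precision=4,suppress=True)
uv=np.array([(106,88),(735,53),(677,511),(140,532),(412,313)],float);uv=(uv+.5)/4-.5+[220,10]
# face pts: +x uphill = image up, +y left
F=np.array([(37,50,0),(37,-50,0),(-37,-50,0),(-37,50,0),(0,0,0)])/1000
def pose(p):
    cy,sy,ct,st=np.cos(p[3]),np.sin(p[3]),np.cos(p[4]),np.sin(p[4])
    x=np.array([cy*ct,sy*ct,st]);y=np.array([-sy,cy,0]);return np.c_[x,y,np.cross(x,y)]
o=get_obs();c=camera_params("wrist");K=np.array(c["intrinsics"])
from scipy.spatial.transform import Rotation as Ro
w,x,y,z=o["orientation"];T=np.eye(4);T[:3,:3]=Ro.from_quat([x,y,z,w]).as_matrix();T[:3,3]=o["ee_pos"];T=T@np.array(c["T_tool_cam"]);Ti=np.linalg.inv(T)
def pw(P): q=(Ti[:3,:3]@P.T).T+Ti[:3,3]; h=(K@q.T).T; return h[:,:2]/h[:,2:]
def ps(cam,P):
    c=camera_params(cam);q=(np.array(c["R"])@P.T).T+np.array(c["t"]);h=(np.array(c["intrinsics"])@q.T).T;return h[:,:2]/h[:,2:]
def res(p,full=False):
    P=F@pose(p).T+p[:3]
    r=np.concatenate([(pw(P)-uv).ravel(),(ps("scene",P[4:])-[333,229.5]).ravel(),(ps("top",P[4:])-[333,193]).ravel()])
    return r
s=least_squares(res,[.594,-.163,.09,.25,.35]);p=s.x
print(p[:3],np.degrees(p[3:]));print(s.fun)
r2=lambda p:res(p)[:10]
s2=least_squares(r2,p);print("wrist only",s2.x[:3],np.degrees(s2.x[3:]),s2.fun)
for t in np.radians([15,20,25]):
  s3=least_squares(lambda q:res(np.r_[q,t]),p[:4]);print(np.degrees(t),s3.cost)
# carrier in tool: slide corners?
yaw=2*np.arctan2(o["orientation"][2],o["orientation"][1]);print("tool yaw",np.degrees(yaw))
E
```

```text
[ 0.5941 -0.1627  0.0876] [18.4098 14.155 ]
[ 0.0417 -0.7621  0.0702 -0.1899 -0.6343 -0.2086  0.323   0.9078  0.247
  0.3809 -0.5588  0.7032 -0.0594 -0.3174]
wrist only [ 0.5942 -0.1627  0.0873] [18.4076 14.104 ] [ 0.1323 -0.7089 -0.067  -0.1178 -0.708  -0.2621  0.3819  0.8429  0.2333
  0.3648]
14.999999999999998 1.6487515468085299
20.0 6.692567849991414
25.0 22.52145558867194
tool yaw 15.715587797922955
```

```bash
python3 - <<'E'
from h import *
np.set_printoptions(precision=4,suppress=True)
o=get_obs();e=np.array(o["ee_pos"]);a=np.radians(15.7);X=np.array([np.cos(a),np.sin(a),0]);Y=np.array([-np.sin(a),np.cos(a),0])
f=lambda uv,dz:(lambda d:(round(d@X,4),round(d@Y,4)))(onz("wrist",uv,e[2]+dz)-e)
print("slide front",f((276,220),-.0125),"L",f((201,220.5),-.0125),"R",f((351,219.5),-.0125),"plate front",f((280,230),-.0075),"fin",f((274,241),.0275))
print("grip",f((273.8,288.7),.0105),"under",f((276.8,262.8),-.0155))
print("scene+top grip",tri([ray("scene",(309.7,208.4)),ray("top",(335.8,224.2))])-e, "under",tri([ray("scene",(308.9,217.7)),ray("top",(337.1,224.7))])-e)
E
```

```text
slide front (np.float64(0.022), np.float64(-0.0002)) L (np.float64(0.0217), np.float64(0.037)) R (np.float64(0.0222), np.float64(-0.0375)) plate front (np.float64(0.0184), np.float64(-0.0022)) fin (np.float64(0.0261), np.float64(0.0007))
grip (np.float64(-0.0033), np.float64(0.0008)) under (np.float64(-0.0025), np.float64(-0.0007))
scene+top grip [-0.0025  0.0008  0.008 ] under [-0.0032 -0.0035 -0.0172]
```

Request:
{"method": "send_rows", "body": {
  "deltas": [
    [3,-0.3,0,1],
    [6,-0.6,-1,2.7],
    [8.5,-0.9,-3,2.7],
    [9.1,-1,-5,2.7],
    [9.1,-1,-5,2.7]
  ]
}}

```text
clock: 6.98
ee_pos: [0.5875, -0.165, 0.131]
orientation: [-0.002, 0.987, 0.16, -0.004]
contact_force: [-0.9, 0.8, -2.3]
width: 0.0115
```

Request:
{"method": "send_rows", "body": {
  "deltas": [
    [0,0,-0.5,0],
    [0,0,-1,0],
    [0,0,-1.5,0],
    [0,0,-2,0],
    [0,0,-2,0]
  ]
}}

```text
clock: 7.4
ee_pos: [0.588, -0.1653, 0.1164]
orientation: [-0.0, 0.987, 0.16, -0.0]
contact_force: [0.5, 0.4, -0.7]
width: 0.0113
```

```bash
python3 look.py f wrist,scene carrier_grip,slide_under,stage_face,stage_edge
```

```text
{'clock': 7.4, 'ee_pos': array([ 0.588 , -0.1653,  0.1164]), 'orientation': array([-0.0002,  0.9871,  0.16  , -0.0002]), 'contact_force': array([ 0.4958,  0.4331, -0.6998]), 'ft_torque': array([-0.0214,  0.0434,  0.0305]), 'width': 0.011344403016099137}
wrist carrier_grip [([273.8, 287.0], 0.63)]
wrist slide_under [([275.3, 264.3], 0.87)]
wrist stage_face []
wrist stage_edge [([272.2, 151.3], 0.55)]
scene carrier_grip [([331.6, 220.8], 0.56)]
scene slide_under [([370.9, 297.9], 0.74), ([331.6, 230.4], 0.54)]
scene stage_face [([334.7, 229.6], 0.75)]
scene stage_edge [([341.2, 224.7], 0.56)]
```

View pics/f_wrist.png

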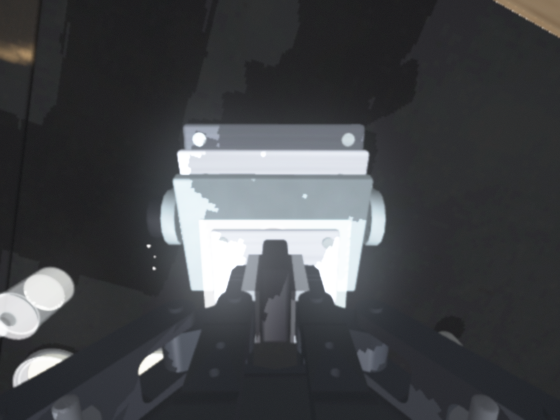

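Request:
{"method": "send_rows", "body": {
  "deltas": [
    [0,0,-0.3,0],
    [0,0,-0.6,0],
    [0,0,-0.8,0],
    [0,0,-0.8,0]
  ]
}}

```text
clock: 8.23
ee_pos: [0.5892, -0.1655, 0.1087]
orientation: [0.0, 0.987, 0.16, 0.0]
contact_force: [0.7, 0.4, 2.2]
width: 0.0117
```

Request:
{"method": "send_rows", "body": {
  "deltas": [
    [0,0,-0.2,0],
    [0,0,-0.3,0],
    [0,0,-0.4,0],
    [0,0,-0.4,0]
  ]
}}

```text
clock: 8.57
ee_pos: [0.5898, -0.1653, 0.1056]
orientation: [0.0, 0.987, 0.16, 0.001]
contact_force: [0.5, 2.1, 5.1]
width: 0.0115
```

```bash
python3 look.py g wrist carrier_grip,slide_under
```

```text
{'clock': 8.5667, 'ee_pos': array([ 0.5898, -0.1653,  0.1056]), 'orientation': array([0.0003, 0.9871, 0.1602, 0.0014]), 'contact_force': array([0.5072, 2.1483, 5.116 ]), 'ft_torque': array([ 0.9219, -0.4004,  0.0419]), 'width': 0.01145547339364284}
wrist carrier_grip [([48.1, 295.9], 0.71), ([272.3, 285.3], 0.64)]
wrist slide_under [([274.9, 263.4], 0.73)]
```

Request:
{"method": "send_rows", "body": {
  "deltas": [
    [0,0,0.1,0],
    [0,0,0.25,0],
    [0,0,0.25,0]
  ]
}}

```text
clock: 8.97
ee_pos: [0.5892, -0.1655, 0.1078]
orientation: [0.0, 0.987, 0.16, 0.001]
contact_force: [1.8, 1.8, 3.1]
width: 0.0114
```

Request:
{"method": "send_rows", "body": {
  "deltas": [
    [0,0,0,0],
    [0,0,0,0]
  ],
  "fingers": -0.66
}}

```text
clock: 9.13
ee_pos: [0.5877, -0.1656, 0.1062]
orientation: [-0.0, 0.987, 0.16, -0.001]
contact_force: [0.1, 0.4, 0.1]
width: 0.0143
```

```bash
python3 look.py h wrist,scene carrier_grip,slide_under
```

```text
{'clock': 9.1333, 'ee_pos': array([ 0.5877, -0.1656,  0.1062]), 'orientation': array([-0.0003,  0.9871,  0.1599, -0.0013]), 'contact_force': array([0.1202, 0.3756, 0.1113]), 'ft_torque': array([-0.0207,  0.0541, -0.0301]), 'width': 0.014306062944983444}
wrist carrier_grip [([273.1, 296.1], 0.77)]
wrist slide_under [([275.7, 262.3], 0.58)]
scene carrier_grip [([334.7, 224.3], 0.79)]
scene slide_under [([330.0, 236.0], 0.64)]
```

View pics/h_wrist.png

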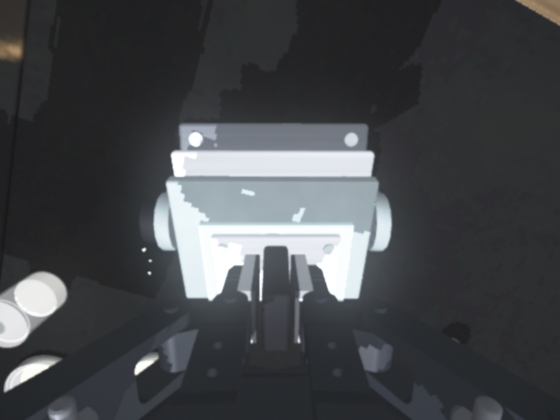

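```bash
cat > pl.py <<'E'
from h import *
np.set_printoptions(precision=4,suppress=True)
Cf=np.array([.5941,-.1627,.0876])
def axes(yaw=18.4,t=14.1):
    y,t=np.radians([yaw,t]);x=np.array([np.cos(y)*np.cos(t),np.sin(y)*np.cos(t),np.sin(t)]);Y=np.array([-np.sin(y),np.cos(y),0]);return x,Y,np.cross(x,Y)
def onp(cam,uv,h,sink=0,t=14.1):
    x,Y,n=axes(t=t);C,d=ray(cam,uv);P=Cf+n*(h-sink);q=C+d*((P-C)@n)/(d@n);return np.round(np.array([(q-Cf)@x,(q-Cf)@Y])*1000,1)
E
python3 - <<'E'
from pl import *
for t in (12,14.1,17):
  print(t,"face top",onp("wrist",(168,180),0,t=t),onp("wrist",(378,180),0,t=t),"slide top",onp("wrist",(199,225),.003,t=t),onp("wrist",(354,224),.003,t=t),"plate",onp("wrist",(211,236),.008,t=t),onp("wrist",(340,235),.008,t=t))
print("edges: face width 100, slide 76, plate 64")
im=cv2.imread("pics/h_scene.png");cv2.imwrite("pics/h_crop.png",cv2.resize(im[185:275,280:400],None,fx=6,fy=6,interpolation=2))
E
```

```text
12 face top [36.7 50.3] [ 36.7 -49.7] slide top [13.7 37.4] [ 14.3 -40.2] plate [10.3 30.9] [ 10.9 -32.7]
14.1 face top [37.3 49.8] [ 37.3 -49.3] slide top [14.1 37.3] [ 14.7 -40.1] plate [10.9 30.8] [ 11.5 -32.6]
17 face top [38.2 49.1] [ 38.2 -48.6] slide top [14.7 37.1] [ 15.4 -39.9] plate [11.7 30.6] [ 12.3 -32.4]
edges: face width 100, slide 76, plate 64
```

View pics/h_crop.png

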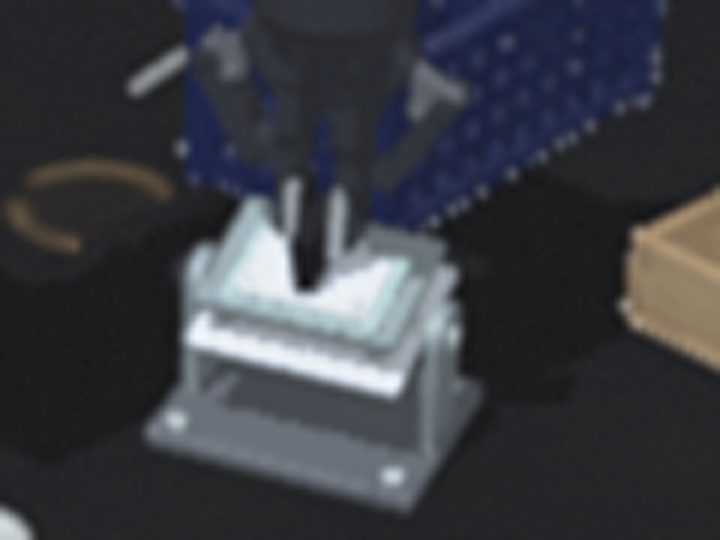

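Request:
{"method": "send_rows", "body": {
  "deltas": [
    [-0.4,-0.13,-0.1,0],
    [-0.76,-0.25,-0.3,0],
    [-0.76,-0.25,-0.3,0]
  ]
}}

```text
clock: 9.68
ee_pos: [0.58, -0.1682, 0.1037]
orientation: [-0.0, 0.987, 0.16, -0.001]
contact_force: [-1.1, -0.2, -0.3]
width: 0.0144
```

Request:
{"method": "send_rows", "body": {
  "deltas": [
    [0,0,0,0],
    [0,0,0,0],
    [0,0,0,0],
    [0,0,0,0]
  ],
  "fingers": -1,
  "newtons": 40
}}

```text
clock: 10.02
ee_pos: [0.5811, -0.1681, 0.1041]
orientation: [-0.0, 0.987, 0.16, -0.0]
contact_force: [-1.0, 0.5, -0.2]
width: 0.0114
```

```bash
python3 look.py i wrist carrier_grip,slide_under; python3 - <<'E'
from h import *
im=cv2.imread("pics/i_wrist.png");cv2.imwrite("pics/i_crop.png",cv2.resize(im[140:320,150:400],None,fx=3.2,fy=3.2,interpolation=2))
E
```

```text
{'clock': 10.0167, 'ee_pos': array([ 0.5811, -0.1681,  0.1041]), 'orientation': array([-0.    ,  0.9871,  0.16  , -0.0001]), 'contact_force': array([-1.014 ,  0.4938, -0.1675]), 'ft_torque': array([-0.1226,  0.2734,  0.0396]), 'width': 0.011413604044459286}
wrist carrier_grip [([270.5, 283.8], 0.56)]
wrist slide_under [([275.8, 250.7], 0.7)]
```

View pics/i_crop.png

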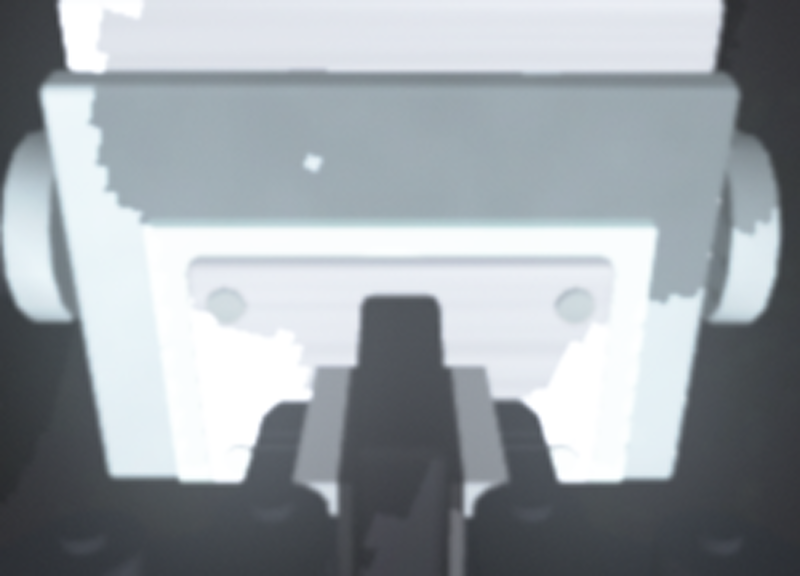

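```bash
python3 - <<'E'
from pl import *
u=lambda p:((p[0]+.5)/3.2-.5+150,(p[1]+.5)/3.2-.5+140)
for n,p,h in [("faceTL",(44,86),0),("faceTR",(738,86),0),("faceBL",(110,477),0),("faceBR",(672,477),0),("sTL",(147,225),.003),("sTR",(656,225),.003),("sBL",(180,481),.003),("sBR",(625,481),.003),("pTL",(188,260),.008),("pTR",(613,260),.008),("finfront",(401,297),.008)]:
    print(n,onp("wrist",u(p),h))
x,Y,n=axes();print(x,Y,n)
E
```

```text
faceTL [36.2 50.6]
faceTR [ 36.3 -49. ]
faceBL [-38.7  51.6]
faceBR [-38.7 -49.4]
sTL [15.  37.8]
sTR [ 15.  -39.2]
sBL [-36.9  38.2]
sBR [-36.8 -40.2]
pTL [11.8 31. ]
pTR [ 11.9 -32.2]
finfront [ 5.3 -0.7]
[0.9203 0.3061 0.2436] [-0.3156  0.9489  0.    ] [-0.2312 -0.0769  0.9699]
```

Request:
{"method": "send_rows", "body": {
  "deltas": [
    [-0.12,-0.04,0.48,0],
    [0.3,0.18,0.6,0],
    [0.73,0.4,0.72,0],
    [0.73,0.4,0.72,0]
  ]
}}

```text
clock: 10.5
ee_pos: [0.5897, -0.1636, 0.1118]
orientation: [0.0, 0.987, 0.16, 0.001]
contact_force: [-0.5, -0.5, -0.4]
width: 0.0112
```

Request:
{"method": "send_rows", "body": {
  "deltas": [
    [0.06,0.02,-0.24,0],
    [0.12,0.04,-0.48,0],
    [0.15,0.05,-0.62,0],
    [0.15,0.05,-0.62,0]
  ]
}}

```text
clock: 10.83
ee_pos: [0.59, -0.1634, 0.105]
orientation: [-0.0, 0.987, 0.16, 0.0]
contact_force: [-0.7, 0.9, 1.7]
width: 0.0115
```

```bash
python3 look.py j wrist,scene slide_under; python3 - <<'E'
from h import *
im=cv2.imread("pics/j_wrist.png");cv2.imwrite("pics/j_crop.png",cv2.resize(im[140:320,150:400],None,fx=3.2,fy=3.2,interpolation=2))
g=im.max(2).astype(int)
for c in (200,225,240,330,350): print(c,g[165:245,c].tolist())
E
```

```text
{'clock': 10.8333, 'ee_pos': array([ 0.59  , -0.1634,  0.105 ]), 'orientation': array([-0.    ,  0.9871,  0.1601,  0.0001]), 'contact_force': array([-0.6505,  0.9161,  1.7126]), 'ft_torque': array([ 0.3519,  0.0696, -0.0772]), 'width': 0.011458955926298845}
wrist slide_under [([276.8, 253.9], 0.7)]
scene slide_under [([331.8, 229.7], 0.88), ([260.9, 248.7], 0.26)]
200 [235, 235, 235, 237, 237, 237, 237, 237, 237, 237, 235, 234, 233, 234, 236, 231, 195, 158, 151, 152, 157, 168, 180, 184, 183, 182, 183, 183, 183, 182, 182, 182, 183, 183, 183, 182, 183, 183, 183, 183, 184, 184, 187, 199, 210, 224, 246, 253, 254, 254, 254, 254, 254, 254, 254, 255, 255, 255, 255, 254, 254, 254, 254, 254, 254, 255, 255, 255, 255, 255, 255, 255, 255, 255, 255, 255, 255, 255, 255, 255]
225 [236, 236, 236, 237, 237, 237, 237, 237, 237, 237, 236, 235, 234, 235, 237, 232, 200, 161, 150, 151, 156, 167, 179, 183, 183, 183, 183, 184, 183, 184, 184, 184, 184, 184, 185, 185, 185, 185, 186, 185, 186, 187, 189, 202, 212, 225, 246, 253, 254, 254, 254, 254, 254, 253, 245, 224, 216, 222, 232, 240, 243, 244, 244, 244, 244
[... 591 characters left out ...]
 158, 172, 179, 180, 180, 179, 179, 180, 179, 180, 180, 179, 181, 181, 182, 181, 182, 182, 182, 182, 183, 186, 198, 210, 224, 245, 253, 254, 254, 254, 254, 254, 253, 244, 222, 214, 222, 235, 244, 245, 244, 244, 241, 230, 214, 215, 221, 223, 223, 224, 223, 222, 221, 220, 223, 233, 240, 242, 242]
350 [237, 237, 238, 238, 237, 237, 237, 238, 238, 237, 237, 235, 235, 236, 237, 234, 212, 169, 146, 144, 145, 155, 169, 176, 179, 178, 179, 178, 180, 179, 181, 181, 181, 181, 182, 182, 182, 182, 181, 182, 182, 183, 186, 197, 209, 223, 245, 252, 254, 254, 254, 254, 254, 254, 254, 254, 254, 254, 254, 254, 254, 254, 254, 254, 254, 254, 254, 254, 253, 253, 253, 254, 254, 255, 255, 254, 253, 248, 247, 249]
```

```bash
python3 - <<'E'
from pl import *
for s in (0,.0015,.003): print(s,"face top",onp("wrist",(275,186.3),0,s),"slide",onp("wrist",(275,210.8),.003,s),onp("wrist",(275,207.5),.0,s),"plate",onp("wrist",(275,222.5),.008,s))
im=cv2.imread("pics/j_wrist.png");g=im.max(2).astype(int)
for r in (214,): print(g[r,160:205].tolist(),g[r,345:390].tolist())
E
```

```text
0 face top [36.7  0.9] slide [25.1  0.9] [25.3  0.9] plate [21.6  0.9]
0.0015 face top [36.   0.9] slide [24.3  0.9] [24.4  0.9] plate [20.7  0.9]
0.003 face top [35.3  0.9] slide [23.4  0.9] [23.6  0.9] plate [19.7  0.9]
[211, 210, 210, 208, 207, 206, 206, 205, 204, 202, 192, 166, 147, 165, 216, 240, 247, 249, 249, 249, 249, 249, 249, 249, 249, 249, 249, 249, 249, 250, 250, 250, 250, 250, 251, 254, 255, 255, 255, 254, 254, 254, 254, 254, 254] [254, 254, 254, 254, 254, 254, 254, 254, 253, 243, 212, 188, 183, 182, 182, 181, 181, 180, 180, 180, 179, 180, 179, 178, 179, 179, 179, 178, 178, 176, 166, 146, 139, 164, 193, 206, 208, 208, 206, 205, 203, 202, 200, 199, 198]
```

View pics/j_crop.png

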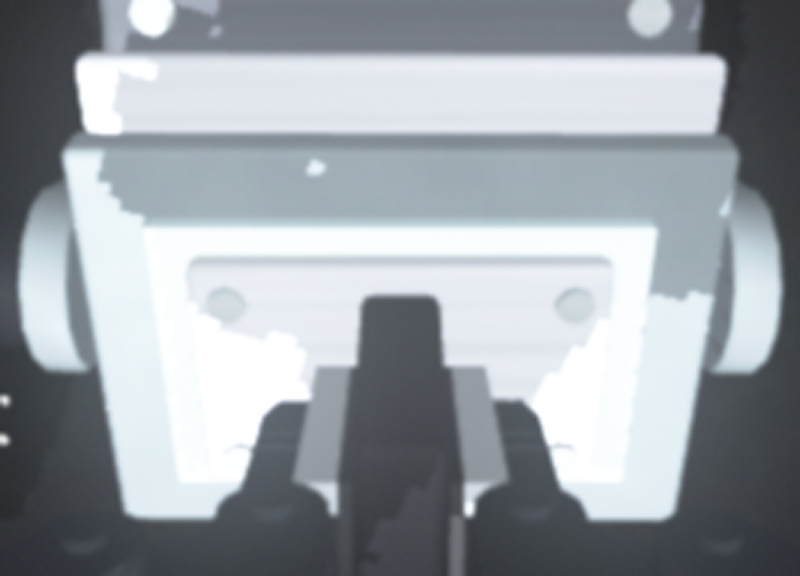

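Request:
{"method": "send_rows", "body": {
  "deltas": [
    [0.03,0.01,-0.14,0],
    [0.07,0.02,-0.28,0],
    [0.1,0.03,-0.42,0],
    [0.13,0.04,-0.54,0],
    [0.13,0.04,-0.54,0]
  ]
}}

```text
clock: 11.45
ee_pos: [0.5912, -0.1632, 0.1001]
orientation: [0.0, 0.987, 0.16, 0.0]
contact_force: [-1.9, 1.9, 6.7]
width: 0.0111
```

Request:
{"method": "send_rows", "body": {
  "deltas": [
    [0,0,0,0],
    [0,0,0,0],
    [0,0,0,0],
    [0,0,0,0]
  ]
}}

```text
clock: 11.78
ee_pos: [0.5912, -0.1632, 0.1004]
orientation: [0.0, 0.987, 0.16, 0.0]
contact_force: [-1.7, 0.9, 6.7]
width: 0.0114
```

```bash
python3 look.py k wrist,scene slide_under,stage_edge; python3 - <<'E'
from h import *
im=cv2.imread("pics/k_wrist.png");g=im.max(2).astype(int)
for c in (205,240,330,345): print(c,g[175:235,c].tolist())
print(g[220,160:205].tolist(),g[220,345:390].tolist())
E
```

```text
{'clock': 11.7833, 'ee_pos': array([ 0.5912, -0.1632,  0.1004]), 'orientation': array([0.0001, 0.9871, 0.1601, 0.0001]), 'contact_force': array([-1.714 ,  0.9483,  6.7176]), 'ft_torque': array([0.7997, 0.8291, 0.0215]), 'width': 0.011441485299586083}
wrist slide_under [([275.7, 250.4], 0.89)]
wrist stage_edge [([274.7, 160.9], 0.92)]
scene slide_under [([334.9, 230.0], 0.64)]
scene stage_edge [([338.7, 222.9], 0.83)]
205 [237, 237, 237, 236, 235, 227, 194, 158, 149, 150, 156, 166, 179, 182, 183, 181, 182, 181, 181, 181, 181, 181, 181, 182, 182, 182, 182, 183, 182, 184, 182, 183, 188, 199, 210, 224, 246, 253, 254, 254, 254, 254, 254, 254, 254, 254, 254, 254, 254, 254, 254, 254, 254, 254, 254, 254, 254, 254, 254, 254]
240 [238, 238, 237, 236, 235, 227, 191, 154, 144, 147, 152, 164, 176, 182, 181, 180, 179, 180, 180, 180, 180, 180, 179, 180, 179, 180, 180, 180, 181, 181, 181, 182, 186, 198, 209, 223, 245, 253, 254, 254, 254, 254, 254, 253, 245, 223, 215, 222, 232, 240, 244, 244, 243, 244, 243, 243, 244, 244, 244, 243]
330 [238, 238, 238, 237, 235, 231, 209, 169, 147, 144, 147, 156, 170,
[... 292 characters left out ...]
45, 155, 170, 178, 179, 179, 179, 179, 179, 180, 180, 181, 181, 181, 182, 181, 181, 182, 183, 184, 184, 185, 187, 198, 209, 224, 245, 253, 254, 254, 254, 254, 254, 254, 254, 254, 254, 254, 254, 254, 254, 254, 254, 254, 254, 254, 254, 254, 254, 254]
[214, 212, 212, 210, 209, 209, 206, 197, 168, 142, 133, 133, 133, 141, 174, 222, 243, 248, 248, 248, 248, 248, 249, 249, 249, 249, 249, 249, 249, 249, 249, 249, 249, 249, 250, 251, 254, 254, 254, 254, 254, 254, 254, 254, 254] [254, 254, 254, 254, 254, 254, 254, 253, 247, 220, 188, 181, 181, 180, 181, 180, 179, 180, 178, 180, 179, 178, 178, 179, 179, 179, 179, 179, 180, 176, 153, 132, 128, 127, 128, 147, 187, 209, 215, 215, 215, 213, 211, 210, 208]
```

Request:
{"method": "send_rows", "body": {
  "deltas": [
    [0.01,0,-0.05,0],
    [0.01,0,-0.05,0],
    [0.01,0,-0.05,0],
    [0.01,0,-0.05,0]
  ]
}}

```text
clock: 12.42
ee_pos: [0.5913, -0.1631, 0.0999]
orientation: [0.0, 0.987, 0.16, 0.0]
contact_force: [-3.1, 2.6, 5.7]
width: 0.0117
```

```bash
python3 - <<'E'
from pl import *
o=get_obs();print(o["clock"],o["ee_pos"],o["contact_force"],o["width"],o["qd"])
f=np.array(o["contact_force"])+[0,0,.9];print("normal N",f@axes()[2])
im=get_image("wrist");g=im.max(2).astype(int);sub=lambda r,c,a,b,t:(np.argmax(g[a:b,c]>t)+a)
print([(sub(0,c,184,200,168),sub(0,c,200,220,235)) for c in(205,240,330,345)])
s=get_image("scene");print(pinpoint("scene","stage_edge")[:1][0]["at"])
E
```

```text
12.4167 [ 0.5913 -0.1631  0.0999] [-3.1328  2.5978  5.7413] 0.011736228404110283 [ 0.0005 -0.0005 -0.0001  0.0007  0.0022  0.0001]
normal N 6.96565099630473
[(np.int64(187), np.int64(211)), (np.int64(187), np.int64(211)), (np.int64(187), np.int64(211)), (np.int64(187), np.int64(211))]
[339.8, 226.3]
```

```bash
python3 -c "
from workcell import *
print(sign_off())"
```

```text
the job is handed in; nothing more can be done
None
```

The slide lies on the stage's spring face, pressed about half-way in and still gripped by the fin. I handed the job in at 12.4 s of the 38 s allowed. No verdict came back.

**How it was done:** The move tool cannot tilt the gripper. I set the slide's uphill edge on the face and opened the fingers about 3 mm. The carrier settled flush on the slope, which I measured at about 14°. It came to rest about 10 mm too far downhill, so I gripped it again at 40 N in that tilt. Then I lifted it about 5 mm, moved it to the centre and pressed square to the face.

**What the last checks showed:**
- **Centring:** In the wrist picture just before pressing, the slide's upper edge was 11.6 to 11.9 mm from the face's edge, against 12 mm when centred. Sideways it was on the middle within about 0.3 mm. While pressing, the slide and face edges stayed parallel and kept their spacing.
- **Depth:** The tool position puts the face about 6.8 mm in, out of 14 mm. The push was about 7 N, which would mean about 6 mm, but that reading varied by about 1 N.
- **Tilt of the stage:** The network's last find of the table's upper edge in the scene picture was 3 to 4 pixels lower than the one before (row 226 against 223). I put this down to scatter, since earlier finds varied between rows 223 and 225, the push was light and the wrist pictures showed no shift. I did not check it further.
- **Other glassware and stopper:** The tool's path stayed clear of them, but I did not measure them again at the end.

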